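# Seat the fish carrier on the sprung three-ball carving rest and latch it

## Task

Set the fish carrier on the inclined carving rest, fish's head up the slope, so that its grooves drop onto the three steel balls, and press it in until the sprung rollers snap over its side edges and draw it fully home; let go of it. Then press the raised latch bar all the way down over the carrier's upper lip, back off, and leave the tools lying around as they are.

Things in the scene. Friction and masses are not known exactly. Their poses are not given: they have to be found in the camera images.
- carrier_fish (a point): Centre of the light wooden fish fixed on the loose carrier (0.35-0.6 kg in all). x points to its blunt round head (forked tail at -x), y across it, z up out of the plate. Flat flanks 80 mm long (x), 44 mm high, centred here, 38 mm apart (y): grasp across them here. On the bench this point is 63 mm up.
- carrier_plate (a point): Middle of the underside of the carrier's 10 mm aluminium plate, 10 mm ahead of and 46 mm below carrier_fish; same axes. Plate: x -90 to 90 mm, 92 mm wide (50 mm in the last 30 mm at the tail), 109 mm over its bevelled (V-nosed) side edges. Below it three brass V-grooves, 14 mm deep, 28 mm wide at the mouth, one at the tail, two at the head, and 17 mm feet.
- carrier_lip (a point): Middle of the bare upper face of the carrier plate's lip at the head end, 88 mm ahead (x) of carrier_fish and 36 mm below it. Same axes.
- seat: Frame of the rest's inclined wooden deck (200 x 150 mm, stand fixed to the bench), origin where carrier_plate is when home, 120 mm above the bench. x up the slope (25 degrees above level), y level, to the left across the slope, z square out of the deck, leaning 25 degrees from vertical towards the robot. The deck's face is at z = -24 mm.
- ball_low (a point): Centre of the lowest of the three 20 mm steel balls on the deck: (-70, 0, -14) mm in the seat frame. The other two are at (50, 36, -14) and (50, -36, -14) mm. When the carrier is home, each sits in one of its grooves.
- roller_left (a point): Middle of the left sprung roller (14 mm dia., 30 mm long) at rest: (-10, 53, 15) mm in the seat frame; the right one is at y = -53. They give way outwards: the carrier's side edges meet them 21 mm before home, it takes up to about 18 N to press past them, and from 10 mm before home on they pull it home with about 8 N.
- seat_fish (a point): Where carrier_fish is when the carrier is home: (-10, 0, 46) mm in the seat frame. Axes as seat; the carrier's axes coincide with them when home.
- seat_lip (a point): Where carrier_lip is when the carrier is home: (78, 0, 10) mm in the seat frame.
- latch (a joint): Angle of the latch bar (rad): 0 = fully down, lying across the slope 2 mm above the home carrier's lip; it starts raised, at 1.35 to 1.65, and stays where it is left (stiff pivot, about 2 to 3 N at the handle). A carrier that is not home stops the bar from going down.
- latch_pivot (a point): Pivot of the latch bar, at (78, 78, 18) mm in the seat frame; it turns about the seat's x axis. The bar points from here to the seat's -y when down, and along the seat's z when raised to 1.57.
- latch_handle (a point): Middle of the bar's round wooden handle (18 mm dia., 50 mm long along the bar), 165 mm from the pivot along the bar. The steel bar itself is 12 mm square, 150 mm long.
- bell_center (a point): Small brass hand bell standing on the bench, 64 mm dia., 81 mm tall, point half-way up. Leave alone.
- gauge_center (a point): Walnut marking gauge: beam 190 mm, 60 mm square fence, point at the middle of the fence. Leave alone.
- fin_center (a point): Flat lacquered fin, about 115 x 60 x 8 mm, lying flat. Leave alone.
- scraper_center (a point): Horn-handled scraper with a steel blade, 160 mm long, lying flat. Leave alone.
- mallet_center (a point): Wooden mallet, head 100 x 55 x 60 mm, lying on the bench; point at the head's centre. Leave alone.
Mind the look-alikes: they are no part of the job. Leave any black look-alike of the part that bears carrier_fish alone.

How it is judged:
On the way:
1. the carrier is home on the three balls, head up the slope, let go of, with the latch bar still raised (distance between carrier_fish and seat_fish below 0.004 m and distance between carrier_lip and seat_lip below 0.004 m and contact force between carrier and the fingers below 0.1 N and value of joint latch above 0.6 rad), for 0.2 s.
At the end, for the whole second after the job is handed in: The carrier is home on the three balls (fish centre and lip each within 4 mm of their home points, its plate within 0.05 rad of the deck's slope), and the latch bar is down to within 0.08 rad (distance between carrier_fish and seat_fish below 0.004 m and distance between carrier_lip and seat_lip below 0.004 m and angle between the z axis of carrier_fish and the z axis of seat, either way round below 0.05 rad and value of joint latch below 0.08 rad); the robot touches nothing.
It fails at once if a bystander (bell, gauge, fin, scraper or mallet) is moved by more than 30 mm (distance of any of bell_center, gauge_center, fin_center, scraper_center, mallet_center from where it was at the start of the episode above 0.03 m).
It also fails if it takes over 51 s, if anything falls off the work surface, if the arm or the gripper's body presses on something with over 40 N, if the wrist force passes 120 N, or if a joint passes its speed limit or range.

## Robot

A 6-joint arm with a two-finger parallel gripper is mounted at the origin on the work surface. World frame = base frame: x ahead of the robot, y to its left, z up, the work surface at z = 0. Lengths are in m, angles in rad, forces in N, time in s.
With the tool pointing down it reaches from about 0.375 to 0.975 m from the base axis. Payload 3.8 kg.
Tool frame: the origin (TCP) lies on the centre line of the jaws, within the pads' length; the fingertips stand 8 mm ahead of it and the grasp point (between the pads) lies 11 mm behind it; z points along the fingers, y is the direction in which the jaws open and shut (so a half turn about z gives the same grasp; the last joint's range is limited). The gripper opens to 85 mm and grips with 20 to 120 N. Pads are 22 mm wide; open, the fingers measure 114 mm over their backs; the gripper's body (76 mm by 85 mm) begins 54 mm behind the grasp point. The pads swing forward as they close: fully open they stand 13 mm farther back than shut.
Start: joints at [-1.189, 0.264, 1.604, -0, 1.274, -0.037], TCP at [0.274, -0.617, 0.239] pointing down, gripper open.
Joint ranges: [-2.63, 2.63], [-0.94, 2.18], [0.31, 2.57], [-1.31, 4.45], [0, 2.66], [-2.55, 2.55]. Speed limits (rad/s): [2.57, 2.57, 3.14, 3.14, 3.14, 3.14].

## Interface

Orientations are given as a rotation vector (axis times angle).
In Python, from workcell import * gives the robot as it stands.
- The arm moves only by the tool play_rows, never from a script. Its arguments are lists of equal length, an entry for each row: "slide": the shift along the tool's x, y, z in cm, a list of three; "delta_rot": the turn, a rotation vector about the tool's x, y, z in rad, a list of three. In form: {"slide": [[x, y, z], ...], "delta_rot": [[wx, wy, wz], ...]}. A call has 1 to 12 rows; each row is the pose to reach, as a shift and turn from the pose measured when the call began, along the tool's axes at that moment; what a row does not reach only later rows make up. A row lasts 1/12 s, in which the tool goes at most 41.7 mm and 7.16 degrees, less where a joint would pass 70% of its speed; a pose out of reach is approached as far as the arm can. A call with a gripper value outside its range is refused whole. "hand" is the opening, from 0 (shut) to 1 (fully open), set as the call begins (left out, the last holds). The fingers move at their own pace and stop on an object; "force" is the grip in N (left out, the last holds). Time passes only in rows, so rows that repeat a pose let the fingers close. It gives the time, the measured TCP pose, the force and the opening at its end, in the units of the state.
- read_state(): the state, without advancing time (a new reading comes with each control period).
- read_camera(name): name is "scene" or "top" or "wrist"; returns a dict with "image" (400x640x3 uint8, red, green, blue), "depth" (400x640 float32, m along the optical axis (not along the pixel's ray), 0 where there is no reading), "fovy" (degrees; the focal length in pixels is half the picture's height over the tangent of half this angle, whatever the lens; pixels are square), "cx", "cy" (the principal point, pixels), "world_from_camera" (4x4, takes a point from camera to world coordinates); the wrist camera has in their place "hand_eye" (4x4, takes a point from camera to tool coordinates, whose origin is the TCP and whose axes are the flange's). Camera axes: x right, y up, looking along -z (the intrinsics and any distortion apply to the point x, -y, -z); pixel columns grow to the right and rows downward; lengths in m; the calibration is good to about 2 mm. A picture is of the moment at which its call begins: read the wrist's pose just before it.
- finish_job(): hands the job in, once; it reports no verdict.
Trained networks look in a picture, given as the dict that the camera call returned (one of the last four; its "shot" number tells which), for a name from the list of things; names that differ only in an ending like _2 or _b are one class to them, and where a whole thing is asked for, a point or a joint stands for the part that bears it (a point fixed in the world has none). Each returns a list of dicts, best first, with "conf" (0 to 1); they miss things now and then, are a little off and sometimes report something else, mostly with a low value. They report only what shows in the picture. A call takes as long as a camera call. They do not tell look-alikes from the thing itself.
- spot_in(target, picture): "bbox" ([centre column, centre row, width, height] in pixels, round what is visible of it).
- landmark_of(target, picture): "at" ([column, row] in pixels: a listed point, or the origin of a listed thing).
The state is a dict: "time": time; "q": joint angles; "joint_vel": joint speeds; "joint_torque": joint torques, N m; "tool_pos": TCP position; "tcp_rot": TCP orientation; "wrist_force": force on the tool from outside, world axes, zero at the start; "torque": the same for the moment, N m; "width": opening from 0.0 (shut) to 1.0 (fully open).
Only numpy, scipy, OpenCV 4.12 (cv2) and the standard library are available. Lean on these libraries where they do the work, as an engineer would, in place of code of your own. Each camera call takes 0.05 s, during which the arm holds its last target.

## Working session

There is one attempt and no reset: what is moved stays moved. The work goes in short steps, Python scripts to look and compute and a tool call to move; the robot and the scene stay as the last step left them, time stands still between calls to the robot, and variables do not carry over. Pictures are saved under pics/ and viewed, and the job is handed in when it is done.

Besides the shell and the picture viewer there is one more tool, called after ">>>" in YAML: its name, and indented under it one key for each argument. play_rows: Moves the arm, as the interface text tells. Its arguments: {"type":"object","properties":{"slide":{"type":"array"},"delta_rot":{"type":"array"},"hand":{"type":"number"},"force":{"type":"number"}},"required":["slide","delta_rot"]}

```bash
ls; mkdir -p pics
python3 - <<'E'
from workcell import *
import cv2,numpy as np,pickle
s=read_state();print(s)
for n in ["scene","top","wrist"]:
    p=read_camera(n)
    cv2.imwrite(f"pics/{n}0.png",p["image"][:,:,::-1])
    pickle.dump(p,open(f"{n}0.pkl","wb"))
    print(n,p["fovy"],p["cx"],p["cy"],p.get("shot"),p.keys());print(p.get("world_from_camera",p.get("hand_eye")))
    for t in ["carrier_fish","carrier_plate","carrier_lip","seat","ball_low","roller_left","seat_fish","seat_lip","latch_pivot","latch_handle","bell_center","gauge_center","fin_center","scraper_center","mallet_center"]:
        print(t,[(np.round(d["at"],1),round(d["conf"],2)) for d in landmark_of(t,p)][:3])
E
```

```text
pics
{'time': 0.0, 'q': array([-1.18892813e+00,  2.64798556e-01,  1.60536457e+00, -3.44500905e-05,
        1.27369245e+00, -3.68814322e-02]), 'joint_vel': array([ 0.00068218, -0.00068504, -0.00010147,  0.00102307,  0.00104206,
       -0.00146901]), 'joint_torque': array([-3.78513350e-04, -5.15109944e+01, -3.67315722e+01, -5.50048535e-04,
        1.29258778e-02,  1.91688849e-05]), 'tool_pos': array([ 0.27420343, -0.61602263,  0.2379365 ]), 'tcp_rot': array([-3.07080507e+00, -6.52528378e-01,  6.60597480e-04]), 'wrist_force': array([-0.44977484, -0.03271661, -0.42813443]), 'torque': array([ 0.02443027, -0.04263631, -0.04081539]), 'width': 1.0009267008957283}
scene 48.646493136784194 316.96434525384774 201.91968139760047 1 dict_keys(['image', 'depth', 'fovy', 'cx', 'cy', 'world_from_camera', 'shot'])
[[-8.86435277e-01 -2.96042105e-01  3.55797093e-01  1.02423759e+00]
 [ 4.62852561e-01 -5.67102327e-01  6.81294692e-01  9.90101662e-01]
 [ 8.14451278e-05  7.68605245e-01  6.39723355e-01  1.05670317e+00]
 [ 0.00000000e+00  0.00000000e+00  0.00000000e+00  1.00000000e+00]]
carrier_fish [(array([3
[... 2126 characters left out ...]
91.8, 174.6]), 0.64)]
wrist 65.29854210591888 321.2466940967109 201.32529404361927 3 dict_keys(['image', 'depth', 'fovy', 'cx', 'cy', 'hand_eye', 'shot'])
[[ 1.47109062e-04  9.63240428e-01  2.68640757e-01  6.90467134e-02]
 [ 9.99999817e-01  1.59202217e-05 -6.04688720e-04 -1.97511182e-03]
 [-5.86737442e-04  2.68640797e-01 -9.63240249e-01 -1.33807389e-01]
 [ 0.00000000e+00  0.00000000e+00  0.00000000e+00  1.00000000e+00]]
carrier_fish [(array([102.3, 114.7]), 0.82)]
carrier_plate []
carrier_lip [(array([167.5,  48.8]), 0.59)]
seat []
ball_low []
roller_left []
seat_fish []
seat_lip []
latch_pivot []
latch_handle []
bell_center []
gauge_center []
fin_center []
scraper_center []
mallet_center []
```

View pics/scene0.png

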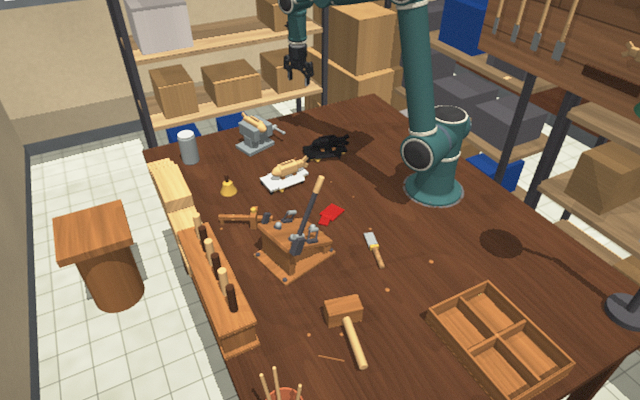

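View pics/top0.png

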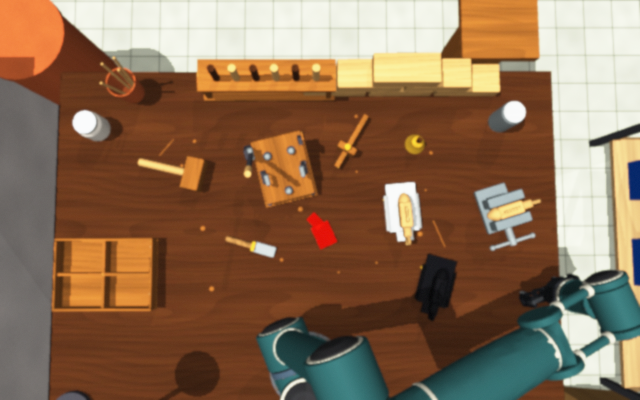

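View pics/wrist0.png

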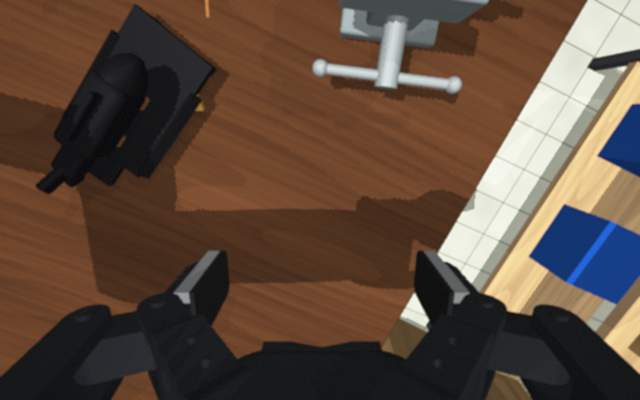

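```bash
cat > h.py <<'E'
import numpy as np,cv2,pickle
from scipy.spatial.transform import Rotation as R
def K(p):
    f=200/np.tan(np.radians(p["fovy"])/2);return f,p["cx"],p["cy"]
def T_tool(s):
    T=np.eye(4);T[:3,:3]=R.from_rotvec(s["tcp_rot"]).as_matrix();T[:3,3]=s["tool_pos"];return T
def wfc(p):
    return p["world_from_camera"] if "world_from_camera" in p else p["T"]@p["hand_eye"]
def ray(p,u,v):
    f,cx,cy=K(p);W=wfc(p);d=np.array([(u-cx)/f,-(v-cy)/f,-1.]);return W[:3,3],W[:3,:3]@d
def cloud(p):
    f,cx,cy=K(p);d=p["depth"];v,u=np.mgrid[:400,:640];P=np.stack([(u-cx)/f*d,-(v-cy)/f*d,-d],-1)
    W=wfc(p);return P@W[:3,:3].T+W[:3,3]
def proj(p,X):
    W=wfc(p);f,cx,cy=K(p);c=(np.atleast_2d(X)-W[:3,3])@W[:3,:3];return np.stack([cx+f*c[:,0]/-c[:,2],cy-f*c[:,1]/-c[:,2]],1)
def tri(rs):
    A=0;b=0
    for o,d in rs:
        d=d/np.linalg.norm(d);M=np.eye(3)-np.outer(d,d);A=A+M;b=b+M@o
    X=np.linalg.solve(A,b);return X,[np.linalg.norm((np.eye(3)-np.outer(d,d)/(d@d))@(X-o)) for o,d in rs]
E
python3 - <<'E'
from h import *
t=pickle.load(open("top0.pkl","rb"));s=pickle.load(open("scene0.pkl","rb"))
def crop(p,x,y,w,h,k):
    return cv2.resize(p["image"][y:y+h,x:x+w,::-1],None,fx=k,fy=k,interpolation=cv2.INTER_CUBIC)
a=crop(t,360,170,200,150,4);cv2.imwrite("pics/c1.png",a)
cv2.imwrite("pics/c2.png",crop(s,210,100,160,120,5))
cv2.imwrite("pics/c3.png",np.hstack([crop(t,230,110,110,120,3),crop(s,240,165,110,120,4)[:360,:440]]))
X,r=tri([ray(t,404.4,213.9),ray(s,286.6,168.5)]);print("carrier fish",X,r)
X,r=tri([ray(t,403,213.6),ray(s,287.6,177.7)]);print("plate",X,r)
X,r=tri([ray(t,398.2,184.6),ray(s,266.7,184.1)]);print("lip",X,r)
X,r=tri([ray(t,433.6,293.2),ray(s,324,142.4)]);print("black fish",X,r)
X,r=tri([ray(t,277.5,145.5),ray(s,281.9,223.9)]);print("seatlip",X,r)
X,r=tri([ray(t,283.8,170.3),ray(s,297.2,227.9)]);print("seat",X,r)
X,r=tri([ray(t,248.7,171),ray(s,322.3,188.4)]);print("handle",X,r)
X,r=tri([ray(t,249.4,151.6),ray(s,298,235.3)]);print("pivot",X,r)
C=cloud(t)
for u,v in [(404,200),(404,214),(395,190),(278,145),(284,170),(291,190)]: print(u,v,C[v,u])
E
```

```text
carrier fish [ 0.48003454 -0.30208318  0.06154284] [np.float64(0.0016233624058335778), np.float64(0.0016233624058335364)]
plate [ 0.48027034 -0.30464407  0.01612414] [np.float64(0.0016133249119287918), np.float64(0.0016133249119288544)]
lip [ 0.57256913 -0.28985219  0.02696989] [np.float64(1.048892387363771e-05), np.float64(1.0488923873363515e-05)]
black fish [ 0.25140851 -0.39312074  0.06212725] [np.float64(0.015289408265569192), np.float64(0.01528940826556911)]
seatlip [0.66996986 0.08171027 0.16532223] [np.float64(0.0022728762302357338), np.float64(0.002272876230235832)]
seat [0.60913344 0.06490448 0.10822223] [np.float64(0.0015158505797768886), np.float64(0.0015158505797771176)]
handle [0.57388642 0.14739716 0.31017995] [np.float64(0.005530933425938377), np.float64(0.005530933425938576)]
pivot [0.65208267 0.16008538 0.17726381] [np.float64(0.00033173834146371314), np.float64(0.000331738341463875)]
404 200 [ 0.51966643 -0.29666403  0.08344031]
404 214 [ 0.47722539 -0.29571547  0.08466435]
395 190 [ 0.55593995 -0.28025267  0.02256643]
278 145 [0.67951566 0.08140398 0.1332217 ]
284 170 [0.6106671  0.06583305 0.09383469]
291 190 [0.55103211 0.04514938 0.08348308]
```

View pics/c1.png

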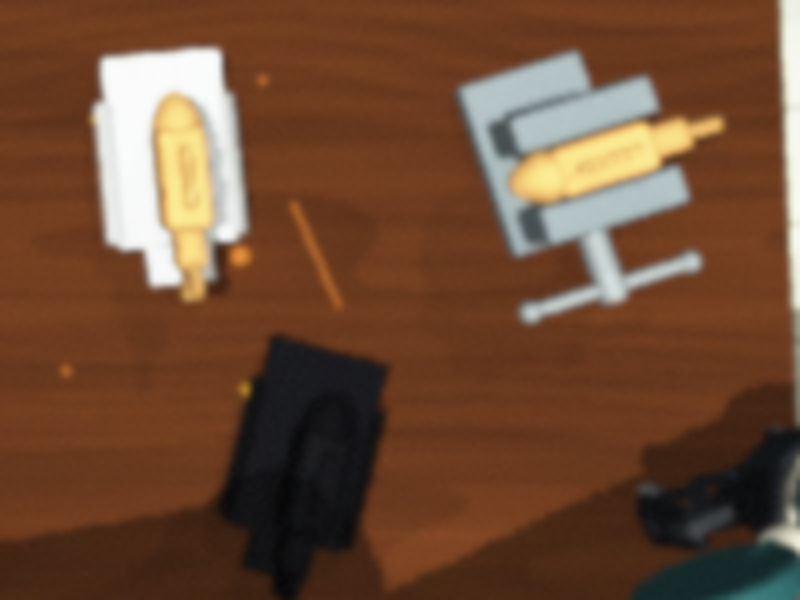

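View pics/c2.png

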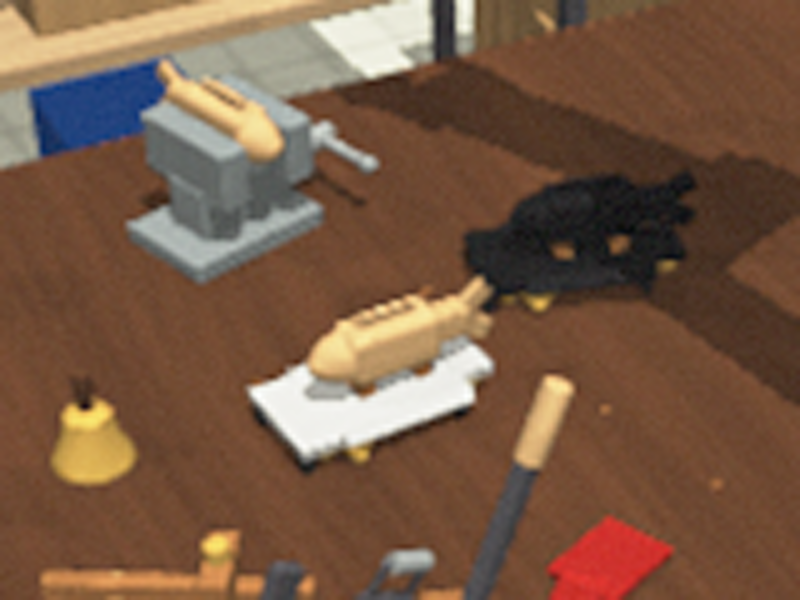

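View pics/c3.png

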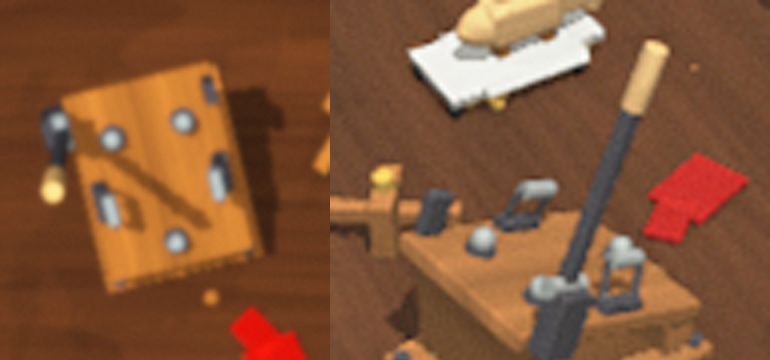

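Run:
```python
from h import *
from workcell import read_state
print(read_state()["time"])
t=pickle.load(open("top0.pkl","rb"));s=pickle.load(open("scene0.pkl","rb"))
for n,p in (("top",t),("scene",s)):
    C=cloud(p);im=p["image"].astype(int)
    P=C.reshape(-1,3);ok=(p["depth"].ravel()>0)
    m=ok&(abs(P[:,2])<.012)&(P[:,0]>.3)&(P[:,0]<.7)&(abs(P[:,1])<.3)
    print(n,"bench z med",np.median(P[m,2]),P[m,2].std())
    # plate: bright white, z in .015..04 near carrier
    rgb=im.reshape(-1,3)
    near=ok&(np.hypot(P[:,0]-.49,P[:,1]+.3)<.13)
    w=near&(rgb.min(1)>140)&(rgb.max(1)-rgb.min(1)<30)&(P[:,2]<.045)&(P[:,2]>.012)
    print(" plate n",w.sum(),"z",np.median(P[w,2]),cv2.minAreaRect(P[w,:2].astype(np.float32)))
    f=near&(P[:,2]>.05)&(P[:,2]<.12)
    c=P[f,:2];print(" fish n",f.sum(),c.mean(0),"ztop",np.percentile(P[f,2],[50,95]),cv2.minAreaRect(c.astype(np.float32)))
    u,sv,vt=np.linalg.svd(c-c.mean(0),full_matrices=False);print("  axis yaw",np.degrees(np.arctan2(vt[0,1],vt[0,0])))
    # deck plane: robust fit
    d=ok&(np.hypot(P[:,0]-.6,P[:,1]-.065)<.1)&(P[:,2]>.03)
    D=P[d];best=None;rng=np.random.default_rng(0)
    for _ in range(500):
        a,b,c3=D[rng.choice(len(D),3,replace=False)];nn=np.cross(b-a,c3-a);l=np.linalg.norm(nn)
        if l<1e-7: continue
        nn/=l;q=abs((D-a)@nn)<.004
        if best is None or q.sum()>best.sum():best=q
    c0=D[best].mean(0);nn=np.linalg.svd(D[best]-c0,full_matrices=False)[2][2];nn*=np.sign(nn[2])
    print(" deck",best.sum(),len(D),c0,nn,"tilt",np.degrees(np.arccos(nn[2])),"yaw",np.degrees(np.arctan2(-nn[1],-nn[0])))
```

```text
2.4
top bench z med 0.0013812460057285314 0.003754956234897645
 plate n 1149 z 0.028407318455288433 ((0.48714718222618103, -0.30145779252052307), (0.18005232512950897, 0.10858356952667236), 4.530395030975342)
 fish n 571 [ 0.47120132 -0.30022381] ztop [0.08275596 0.09432652] ((0.4648677110671997, -0.3035125136375427), (0.15699180960655212, 0.03936270251870155), 4.521263599395752)
  axis yaw -175.0295602171163
 deck 1948 2999 [0.60937457 0.06807739 0.09685751] [-0.41115617 -0.10867768  0.9050634 ] tilt 25.168176121164436 yaw 14.805930861296346
scene bench z med 0.0018637396104541626 0.002960314024132755
 plate n 487 z 0.028822858741187174 ((0.49202266335487366, -0.29705938696861267), (0.17906314134597778, 0.1011996939778328), 2.98329758644104)
 fish n 402 [ 0.47547736 -0.2954734 ] ztop [0.07701502 0.09200847] ((0.47022366523742676, -0.3022482693195343), (0.16293680667877197, 0.042889006435871124), 4.531426906585693)
  axis yaw 6.216750002919637
 deck 763 1485 [0.61552985 0.06846093 0.09893771] [-0.41611641 -0.09068109  0.90477847] tilt 25.206537017975556 yaw 12.29382741292491
```

```bash
cat >> h.py <<'E'
def Rdown(yaw):
    c,s=np.cos(yaw),np.sin(yaw);x=np.array([c,s,0]);z=np.array([0,0,-1.]);return np.stack([x,np.cross(z,x),z],1)
def rows(s,targets):
    """targets: list of (pos,R). prints slide cm, delta_rot"""
    R0=R.from_rotvec(s["tcp_rot"]).as_matrix()
    for p,Rt in targets:
        d=R0.T@(np.asarray(p)-s["tool_pos"])*100;w=R.from_matrix(R0.T@Rt).as_rotvec()
        print("slide",np.round(d,2).tolist(),"rot",np.round(w,3).tolist(),"dist %.1f rows %.1f, %.1fdeg rows %.1f"%(np.linalg.norm(d),np.linalg.norm(d)/4.17,np.degrees(np.linalg.norm(w)),np.degrees(np.linalg.norm(w))/7.16))
E
python3 - <<'E'
from h import *
from workcell import read_state
s=read_state()
rows(s,[((.478,-.302,.19),Rdown(np.radians(4.5)))])
E
```

```text
slide [31.39, -20.47, 4.93] rot [-0.0, -0.0, 0.34] dist 37.8 rows 9.1, 19.5deg rows 2.7
```

>>> play_rows:
  slide:
    - [3.0,-2.0,0.3]
    - [6.3,-4.1,0.8]
    - [9.6,-6.2,1.3]
    - [12.9,-8.4,1.8]
    - [16.2,-10.5,2.3]
    - [19.5,-12.7,2.9]
    - [22.8,-14.8,3.4]
    - [26.1,-17.0,4.0]
    - [29.0,-18.9,4.5]
    - [31.4,-20.5,4.9]
    - [31.4,-20.5,4.9]
  delta_rot:
    - [0,0,0.04]
    - [0,0,0.08]
    - [0,0,0.12]
    - [0,0,0.16]
    - [0,0,0.2]
    - [0,0,0.24]
    - [0,0,0.28]
    - [0,0,0.32]
    - [0,0,0.34]
    - [0,0,0.34]
    - [0,0,0.34]
  hand: 1.0

```text
time: 3.32
tool_pos: [0.4798, -0.297, 0.1894]
tcp_rot: [-3.136, -0.13, -0.0]
wrist_force: [-1.5, -0.5, 0.2]
width: 0.997
```

Run:
```python
from h import *
from workcell import *
s=read_state();p=read_camera("wrist");p["T"]=T_tool(s)
L={n:landmark_of(n,p)[:1] for n in ["carrier_fish","carrier_lip","carrier_plate"]}
p=dict(p);pickle.dump(p,open("wrist1.pkl","wb"))
im=p["image"][:,:,::-1].copy();C=cloud(p)
hz={"carrier_fish":.063,"carrier_lip":.027,"carrier_plate":.017}
for n,l in L.items():
    if not l: continue
    u,v=l[0]["at"];o,d=ray(p,u,v);k=(hz[n]-o[2])/d[2];print(n,u,v,l[0]["conf"],o+k*d)
    cv2.circle(im,(int(u),int(v)),4,(0,0,255),2)
cv2.imwrite("pics/w1.png",im)
P=C.reshape(-1,3);ok=p["depth"].ravel()>0;rgb=p["image"].reshape(-1,3).astype(int)
near=ok&(np.hypot(P[:,0]-.49,P[:,1]+.3)<.13)&(rgb.max(1)>90)
w=near&(rgb.max(1)-rgb.min(1)<30)&(P[:,2]<.035)&(P[:,2]>.018)
print(w.sum(),np.median(P[w,2]),cv2.minAreaRect(P[w,:2].astype(np.float32)))
f=near&(P[:,2]>.05)&(P[:,2]<.12)&(rgb[:,0]-rgb[:,2]>40)
c=P[f];print(f.sum(),np.percentile(c[:,2],[5,50,95]),cv2.minAreaRect(c[:,:2].astype(np.float32)))
b=f&(P[:,2]>.06)&(P[:,2]<.08)&(abs(P[:,0]-.478)<.035)
# lateral extent in carrier frame
ya=np.radians(4.5);yy=-(P[f,0]-.477)*np.sin(ya)+(P[f,1]+.3023)*np.cos(ya);xx=(P[f,0]-.477)*np.cos(ya)+(P[f,1]+.3023)*np.sin(ya)
mm=abs(xx)<.03;print("lat",np.percentile(yy[mm],[1,5,50,95,99]),"long",np.percentile(xx,[.5,99.5]))
ob=ok&(P[:,2]<.01);print("bench",np.median(P[ob,2]))
```

```text
carrier_fish 323.8 197.9 0.7 [ 0.47870929 -0.29685949  0.063     ]
carrier_lip 418.0 324.8 0.77 [ 0.33317311 -0.41406849  0.027     ]
12163 0.02631682196976942 ((0.489099383354187, -0.29931002855300903), (0.17981132864952087, 0.1094878613948822), 4.591702938079834)
6534 [0.07189389 0.08269752 0.09343124] ((0.46732795238494873, -0.301998108625412), (0.1583462506532669, 0.0393095426261425), 5.797939300537109)
lat [-0.01579993 -0.01406104  0.00241536  0.01873389  0.02015923] long [-0.08034398  0.06732076]
bench -0.0007396710320762834
```

View pics/w1.png

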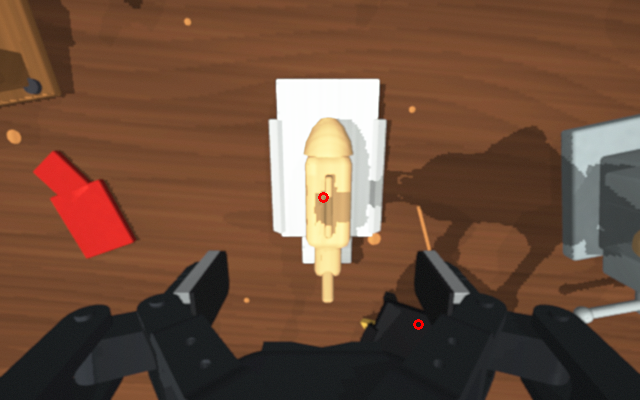

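Run:
```python
from h import *
from workcell import read_state
s=read_state();print(s["tool_pos"])
rows(s,[((.479,-.300,.10),Rdown(np.radians(4.6))),((.479,-.300,.053),Rdown(np.radians(4.6)))])
```

```text
[ 0.47788875 -0.30232215  0.19058746]
slide [0.13, -0.23, 9.06] rot [0.001, -0.0, -0.001] dist 9.1 rows 2.2, 0.1deg rows 0.0
slide [0.13, -0.23, 13.76] rot [0.001, -0.0, -0.001] dist 13.8 rows 3.3, 0.1deg rows 0.0
```

```bash
cat > meas.py <<'E'
from h import *
from workcell import *
s=read_state();p=read_camera("wrist");s2=read_state();p["T"]=T_tool(s);print(s["time"],s["tool_pos"],s2["tool_pos"])
P=cloud(p).reshape(-1,3);ok=p["depth"].ravel()>0;rgb=p["image"].reshape(-1,3).astype(int)
near=ok&(np.hypot(P[:,0]-.49,P[:,1]+.3)<.13)&(rgb.max(1)>90)
w=near&(rgb.max(1)-rgb.min(1)<30)&(P[:,2]<.035)&(P[:,2]>.018)
c,_,a=cv2.minAreaRect(P[w,:2].astype(np.float32));print(w.sum(),np.median(P[w,2]),c,_,a)
a=np.radians(a if a<45 else a-90);print("fish",np.array(c)-.01*np.array([np.cos(a),np.sin(a)]))
f=near&(P[:,2]>.05)&(P[:,2]<.12)&(rgb[:,0]-rgb[:,2]>40)
ya=np.radians(4.5);yy=-(P[f,0]-.477)*np.sin(ya)+(P[f,1]+.3023)*np.cos(ya);xx=(P[f,0]-.477)*np.cos(ya)+(P[f,1]+.3023)*np.sin(ya)
mm=abs(xx)<.03;print("lat",np.percentile(yy[mm],[1,5,50,95,99]),"long",np.percentile(xx,[.5,99.5]))
E
python3 meas.py
python3 - <<'E'
from workcell import *
for i in range(3): print(read_state()["tool_pos"],read_state()["joint_vel"].max())
E
```

```text
3.5167 [ 0.47788875 -0.30232215  0.19058746] [ 0.47770563 -0.30269541  0.19062263]
12092 0.026336887512730695 (0.4885684847831726, -0.2996172308921814) (0.1797681599855423, 0.10951056331396103) 4.720809459686279
fish [ 0.47860241 -0.30044024]
lat [-0.01601862 -0.01431725  0.00208988  0.01858904  0.02042485] long [-0.08032837  0.06794198]
[ 0.47770563 -0.30269541  0.19062263] 0.0029309059356697987
[ 0.47770563 -0.30269541  0.19062263] 0.0029309059356697987
[ 0.47770563 -0.30269541  0.19062263] 0.0029309059356697987
```

>>> play_rows:
  slide:
    - [0.05,-0.1,3.0]
    - [0.05,-0.15,6.5]
    - [0.05,-0.15,10.0]
    - [0.05,-0.15,12.5]
    - [0.05,-0.15,13.7]
    - [0.05,-0.15,13.7]
    - [0.05,-0.15,13.7]
  delta_rot:
    - [0,0,0]
    - [0,0,0]
    - [0,0,0]
    - [0,0,0]
    - [0,0,0]
    - [0,0,0]
    - [0,0,0]

```text
time: 4.15
tool_pos: [0.4779, -0.3022, 0.0539]
tcp_rot: [3.139, 0.12, -0.0]
wrist_force: [0.7, -0.0, 0.6]
width: 1.001
```

>>> play_rows:
  slide:
    - [0,0,0]
    - [0,0,0]
    - [0,0,0]
    - [0,0,0]
    - [0,0,0]
    - [0,0,0]
    - [0,0,0]
    - [0,0,0]
  delta_rot:
    - [0,0,0]
    - [0,0,0]
    - [0,0,0]
    - [0,0,0]
    - [0,0,0]
    - [0,0,0]
    - [0,0,0]
    - [0,0,0]
  hand: 0.0
  force: 90

```text
time: 4.82
tool_pos: [0.4791, -0.3029, 0.0558]
tcp_rot: [3.137, 0.121, 0.004]
wrist_force: [-0.4, 1.2, 6.9]
width: 0.435
```

>>> play_rows:
  slide:
    - [0,0,-1.0]
    - [0,0,-3.0]
    - [0,0,-6.0]
    - [0,0,-9.5]
    - [0,0,-13.0]
    - [0,0,-16.0]
    - [0,0,-18.0]
    - [0,0,-18.0]
  delta_rot:
    - [0,0,0]
    - [0,0,0]
    - [0,0,0]
    - [0,0,0]
    - [0,0,0]
    - [0,0,0]
    - [0,0,0]
    - [0,0,0]

```text
time: 5.48
tool_pos: [0.4808, -0.3039, 0.2415]
tcp_rot: [3.131, 0.121, 0.015]
wrist_force: [0.8, -1.5, -4.9]
width: 0.433
```

Run:
```python
from h import *
from workcell import *
s=read_state();p=read_camera("wrist");p["T"]=np.eye(4);print(s["time"],s["tool_pos"],s["wrist_force"],s["width"])
pickle.dump(p,open("hand1.pkl","wb"));cv2.imwrite("pics/hand1.png",p["image"][:,:,::-1])
P=cloud(p).reshape(-1,3);ok=p["depth"].ravel()>0;rgb=p["image"].reshape(-1,3).astype(int)
near=ok&(rgb.max(1)>90)
w=near&(rgb.max(1)-rgb.min(1)<30)&(P[:,2]>.02)&(P[:,2]<.045)&(abs(P[:,0])<.13)&(abs(P[:,1])<.08)
c,_,a=cv2.minAreaRect(P[w,:2].astype(np.float32));print(w.sum(),np.median(P[w,2]),c,_,a)
A=np.c_[P[w,:2],np.ones(w.sum())];co=np.linalg.lstsq(A,P[w,2],rcond=None)[0];print("plane",co)
for k in range(4):
  r=P[w,2]-A@co;g=abs(r)<.003;co=np.linalg.lstsq(A[g],P[w,2][g],rcond=None)[0]
print("plane",co,g.mean())
t=read_camera("top");sc=read_camera("scene")
pickle.dump(t,open("top1.pkl","wb"));pickle.dump(sc,open("scene1.pkl","wb"))
crop=lambda p,x,y,w,h,k:cv2.resize(p["image"][y:y+h,x:x+w,::-1],None,fx=k,fy=k,interpolation=cv2.INTER_CUBIC)
cv2.imwrite("pics/s_top.png",crop(t,235,120,95,95,6));cv2.imwrite("pics/s_sc.png",crop(sc,240,165,110,110,5))
```

```text
5.4833 [ 0.48084268 -0.30385238  0.24149926] [ 0.83055799 -1.49100086 -4.86238008] 0.43257957657833707
28851 0.029533319227213306 (0.03719493746757507, -0.0022967495024204254) (0.10946532338857651, 0.12616804242134094) 89.93173217773438
plane [0.00984004 0.0017905  0.02879414]
plane [0.00873265 0.00177265 0.02893363] 0.9395514886832346
```

View pics/hand1.png

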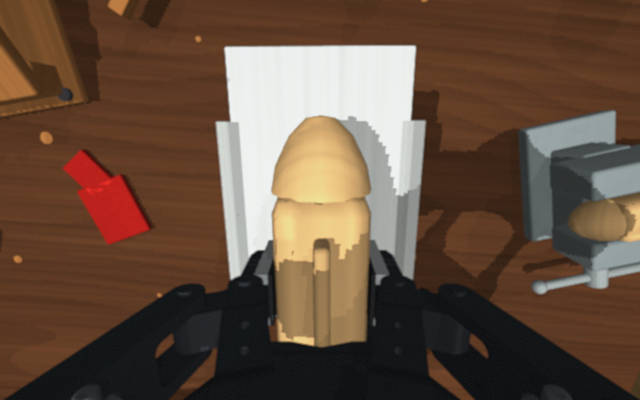

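View pics/s_top.png

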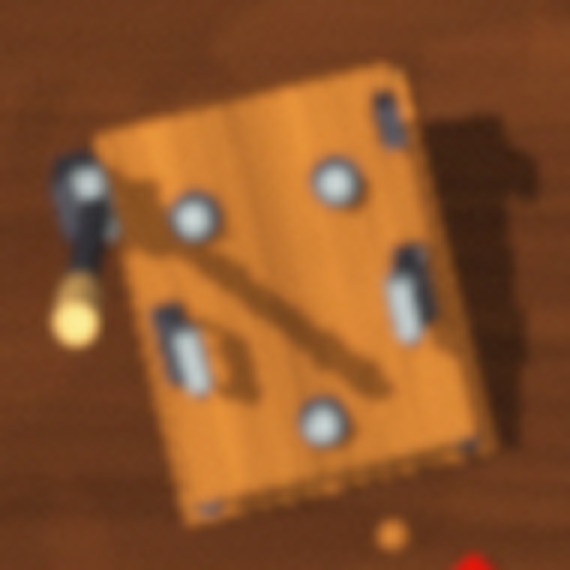

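View pics/s_sc.png

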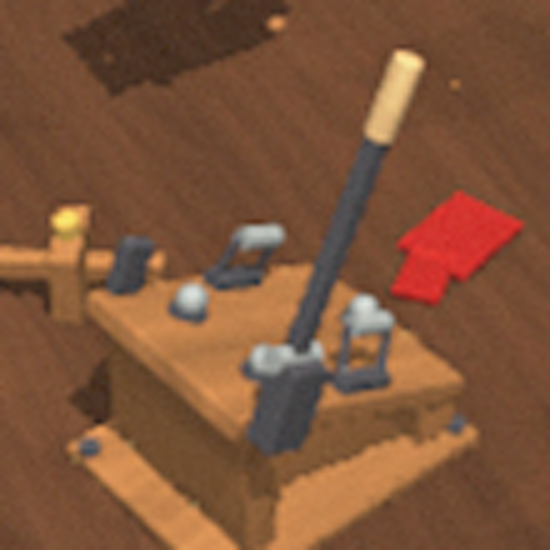

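```bash
cat > seat.py <<'E'
from h import *
from scipy.optimize import least_squares
t=pickle.load(open("top1.pkl","rb"));sc=pickle.load(open("scene1.pkl","rb"))
def seatR(psi,b=np.radians(25)):
    x=np.array([np.cos(b)*np.cos(psi),np.cos(b)*np.sin(psi),np.sin(b)]);y=np.array([-np.sin(psi),np.cos(psi),0]);return np.stack([x,y,np.cross(x,y)],1)
obs=[(t,6,235,120,[((195,217),(50,36,-14)),((337,183),(50,-36,-14)),((323,422),(-70,0,-14)),((190,357),(-10,53,15)),((405,308),(-10,-53,15))]),
     (sc,5,240,165,[((191,297),(50,-36,-14)),((261,237),(-10,-53,15)),((367,316),(-10,53,15))])]
def res(q,full=False,use=(0,1)):
    x,y,psi,z=q;out=[]
    for i,(p,k,ox,oy,L) in enumerate(obs):
        if i not in use: continue
        for (U,V),X in L:
            uv=np.array([(U+.5)/k-.5+ox,(V+.5)/k-.5+oy])
            w=seatR(psi)@np.array(X)/1000+[x,y,z]
            out.append((proj(p,w)[0]-uv))
    out=np.array(out)
    return out if full else np.r_[out.ravel(),(z-.12)/.001*(.5)]
if __name__=="__main__":
  for use in [(0,),(1,),(0,1)]:
    r=least_squares(lambda q:res(q,use=use),[.61,.066,.25,.12],loss="soft_l1");print(use,r.x,np.degrees(r.x[2]));print(np.round(res(r.x,True,use),2).tolist())
E
python3 seat.py
```

```text
(0,) [0.60671032 0.06690706 0.23292808 0.12002719] 13.345796135180935
[[0.03, 0.06], [0.12, 0.09], [-0.13, 0.37], [0.36, -0.15], [-0.39, -0.35]]
(1,) [0.60527005 0.0620246  0.24908915 0.11995872] 14.271756971281011
[[0.26, -0.16], [-0.56, -0.5], [0.23, 0.67]]
(0, 1) [0.60660367 0.06627339 0.23351103 0.12135314] 13.379196542466921
[[0.2, 0.03], [0.3, 0.04], [0.07, 0.36], [0.54, -0.16], [-0.18, -0.38], [0.37, 0.26], [-0.14, 0.0], [0.32, 1.48]]
```

Run:
```python
from h import *
from workcell import read_state
s=read_state();print(s["tool_pos"],s["tcp_rot"])
rows(s,[((.57,-.10,.30),Rdown(np.radians(13.4)))])
```

```text
[ 0.47737289 -0.30148002  0.23356696] [ 3.13906213e+00  1.20791734e-01 -1.04467209e-03]
slide [10.78, -19.38, -6.65] rot [0.0, 0.001, -0.157] dist 23.1 rows 5.6, 9.0deg rows 1.3
```

>>> play_rows:
  slide:
    - [0.8,-1.5,-1.0]
    - [2.3,-4.2,-2.5]
    - [4.0,-7.2,-4.0]
    - [5.8,-10.4,-5.5]
    - [7.5,-13.5,-6.3]
    - [9.1,-16.4,-6.6]
    - [10.3,-18.5,-6.6]
    - [10.8,-19.4,-6.6]
    - [10.8,-19.4,-6.6]
    - [10.8,-19.4,-6.6]
    - [10.8,-19.4,-6.6]
  delta_rot:
    - [0,0,-0.02]
    - [0,0,-0.04]
    - [0,0,-0.06]
    - [0,0,-0.08]
    - [0,0,-0.1]
    - [0,0,-0.12]
    - [0,0,-0.14]
    - [0,0,-0.157]
    - [0,0,-0.157]
    - [0,0,-0.157]
    - [0,0,-0.157]

```text
time: 6.55
tool_pos: [0.5689, -0.1005, 0.2973]
tcp_rot: [-3.12, -0.366, 0.007]
wrist_force: [0.3, -0.2, -6.6]
width: 0.434
```

Run:
```python
from h import *
from workcell import *
s=read_state();p=read_camera("wrist");p["T"]=T_tool(s);print(s["time"],s["tool_pos"],s["wrist_force"],read_state()["tool_pos"])
pickle.dump(p,open("w2.pkl","wb"))
im=p["image"][:,:,::-1].copy()
import seat
x=np.array([.6067,.0665,.12]);Rs=seat.seatR(np.radians(13.4))
for X in [(50,36,-14),(50,-36,-14),(-70,0,-14),(-10,53,15),(-10,-53,15),(78,78,18)]:
    u,v=proj(p,Rs@np.array(X)/1000+x)[0];print(X,u,v);cv2.drawMarker(im,(int(u),int(v)),(0,255,0),0,8,1)
cv2.imwrite("pics/w2.png",im)
```

```text
6.55 [ 0.56890834 -0.10046394  0.29726104] [ 0.2562383  -0.24843299 -6.59921735] [ 0.56909141 -0.10073784  0.2978206 ]
(50, 36, -14) 108.4167925994924 45.15325964109206
(50, -36, -14) 190.07039007388977 45.11471230853172
(-70, 0, -14) 187.45681000017697 159.91035855289869
(-10, 53, 15) 102.89702905010486 123.07368548721678
(-10, -53, 15) 215.99901034918645 123.02841675799905
(78, 78, 18) 13.182331392789536 16.303626106757775
```

View pics/w2.png

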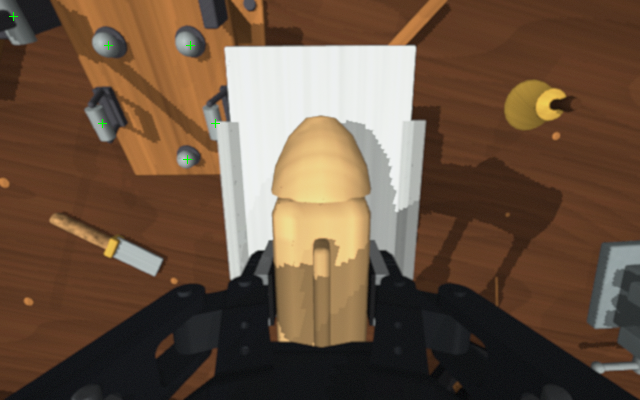

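Run:
```python
from h import *
p=pickle.load(open("w2.pkl","rb"))
cv2.imwrite("pics/w2c.png",cv2.resize(p["image"][0:190,60:250,::-1],None,fx=3.1,fy=3.1,interpolation=cv2.INTER_CUBIC))
```

```text
(no output)
```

View pics/w2c.png

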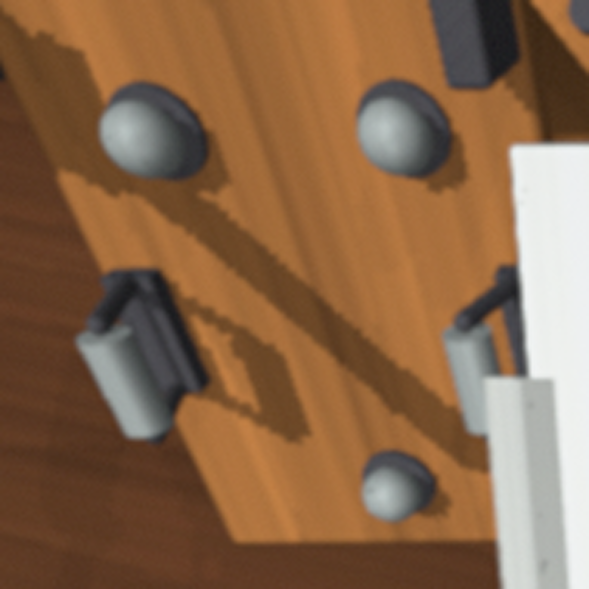

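```bash
cat > tgt.py <<'E'
from h import *
from seat import seatR
from workcell import read_state
O=np.array([.608,.0655,.12]);Rs=seatR(np.radians(13.4));Rt=Rs@np.diag([1,-1,-1.])
def go(pts,s=None,Rt=Rt):
    s=s or read_state();print(s["time"],s["tool_pos"],"seatframe mm",np.round(Rs.T@(s["tool_pos"]-O)*1000,1),"rot err deg",np.round(np.degrees(R.from_matrix(Rt.T@R.from_rotvec(s["tcp_rot"]).as_matrix()).as_rotvec()),2),"F seat",np.round(Rs.T@s["wrist_force"],1),"w",s["width"])
    rows(s,[(O+Rs@np.array(q)/1000,Rt) for q in pts])
E
python3 - <<'E'
from tgt import *
go([(-10.3,0,118),(-10.3,0,38)]); print(O+Rs@np.array([-.0103,0,.118]))
E
```

```text
6.6 [ 0.56909141 -0.10073784  0.2978206 ] seatframe mm [   5.9 -152.7  193.4] rot err deg [ 1.000e-02 -2.521e+01  8.000e-02] F seat [-2.1 -0.3 -5.4] w 0.435424958314592
slide [1.73, -15.27, 7.52] rot [-0.0, 0.44, -0.001] dist 17.1 rows 4.1, 25.2deg rows 3.5
slide [5.13, -15.27, 14.76] rot [-0.0, 0.44, -0.001] dist 21.8 rows 5.2, 25.2deg rows 3.5
[0.55040785 0.05177961 0.22259135]
```

>>> play_rows:
  slide:
    - [0.1,-0.8,0.0]
    - [0.3,-2.2,0.3]
    - [0.5,-4.2,1.0]
    - [0.7,-6.5,2.0]
    - [0.9,-8.8,3.2]
    - [1.2,-11.0,4.6]
    - [1.5,-13.2,6.0]
    - [1.7,-14.6,7.0]
    - [1.73,-15.2,7.4]
    - [1.73,-15.27,7.5]
    - [1.73,-15.27,7.5]
  delta_rot:
    - [0,0.05,0]
    - [0,0.11,0]
    - [0,0.17,0]
    - [0,0.23,0]
    - [0,0.29,0]
    - [0,0.35,0]
    - [0,0.4,0]
    - [0,0.44,0]
    - [0,0.44,0]
    - [0,0.44,0]
    - [0,0.44,0]

```text
time: 7.52
tool_pos: [0.5505, 0.051, 0.223]
tcp_rot: [-2.999, -0.35, -0.663]
wrist_force: [0.6, 0.5, -5.4]
width: 0.431
```

Run:
```python
from tgt import *
from workcell import *
go([(-10.3,0,64),(-10.3,0,38)])
a=read_camera("scene");w=read_camera("wrist")
cv2.imwrite("pics/a1.png",np.hstack([cv2.resize(a["image"][120:280,220:380,::-1],(400,400)),cv2.resize(w["image"][:,:,::-1],(400,250))[:, :].repeat(1,0) if 0 else cv2.copyMakeBorder(cv2.resize(w["image"][:,:,::-1],(400,250)),0,150,0,0,cv2.BORDER_CONSTANT)]))
```

```text
7.5167 [0.55051316 0.05097866 0.22298094] seatframe mm [-10.2  -0.8 118.4] rot err deg [-0.05 -0.06  0.08] F seat [-1.6  0.3 -5.2] w 0.43060106996242936
slide [-0.0, -0.09, 5.44] rot [0.001, 0.001, -0.001] dist 5.4 rows 1.3, 0.1deg rows 0.0
slide [-0.0, -0.09, 8.04] rot [0.001, 0.001, -0.001] dist 8.0 rows 1.9, 0.1deg rows 0.0
```

View pics/a1.png

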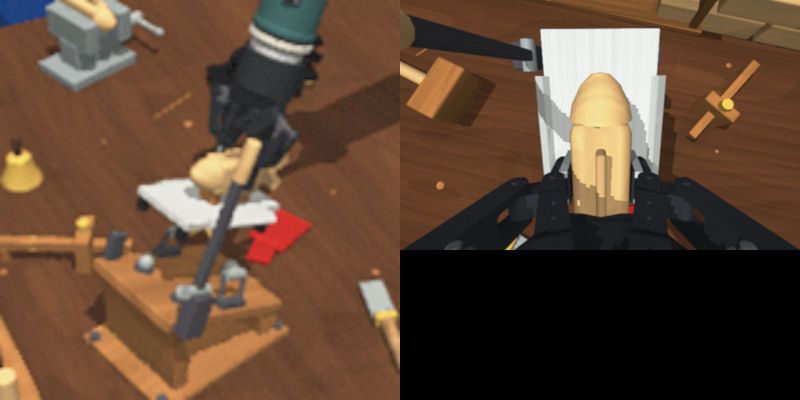

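>>> play_rows:
  slide:
    - [0,-0.05,0.8]
    - [0,-0.09,2.0]
    - [0,-0.09,3.3]
    - [0,-0.09,4.5]
    - [0,-0.09,5.3]
    - [0,-0.09,5.5]
    - [0,-0.09,5.5]
  delta_rot:
    - [0,0,0]
    - [0,0,0]
    - [0,0,0]
    - [0,0,0]
    - [0,0,0]
    - [0,0,0]
    - [0,0,0]

```text
time: 8.2
tool_pos: [0.5748, 0.0566, 0.1741]
tcp_rot: [-2.999, -0.348, -0.666]
wrist_force: [-0.6, -0.0, -5.0]
width: 0.431
```

Run:
```python
from tgt import *
from workcell import *
go([(-10.3,0,60),(-10.3,0,48),(-10.3,0,38)])
a=read_camera("scene");w=read_camera("top")
cv2.imwrite("pics/a2.png",np.hstack([cv2.resize(a["image"][140:260,230:350,::-1],(400,400)),cv2.resize(w["image"][100:220,220:340,::-1],(400,400))]))
```

```text
8.2 [0.57477518 0.05655355 0.17405784] seatframe mm [-8.3 -1.  63.5] rot err deg [-0.09  0.02  0.13] F seat [-2.6  0.1 -4.3] w 0.430814428875887
slide [-0.2, -0.1, 0.35] rot [0.002, -0.0, -0.002] dist 0.4 rows 0.1, 0.2deg rows 0.0
slide [-0.2, -0.1, 1.55] rot [0.002, -0.0, -0.002] dist 1.6 rows 0.4, 0.2deg rows 0.0
slide [-0.2, -0.1, 2.55] rot [0.002, -0.0, -0.002] dist 2.6 rows 0.6, 0.2deg rows 0.0
```

View pics/a2.png

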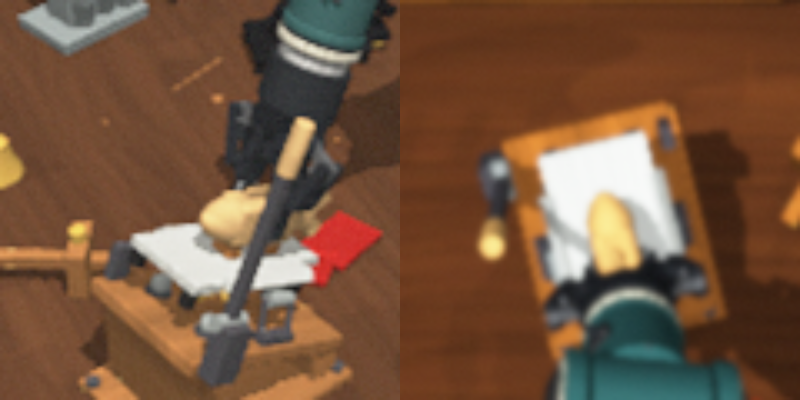

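>>> play_rows:
  slide:
    - [-0.15,-0.05,0.3]
    - [-0.15,-0.1,0.7]
    - [-0.15,-0.1,1.1]
    - [-0.15,-0.1,1.5]
    - [-0.15,-0.1,1.8]
    - [-0.15,-0.1,2.1]
    - [-0.15,-0.1,2.3]
    - [-0.15,-0.1,2.3]
  delta_rot:
    - [0,0,0]
    - [0,0,0]
    - [0,0,0]
    - [0,0,0]
    - [0,0,0]
    - [0,0,0]
    - [0,0,0]
    - [0,0,0]

```text
time: 8.97
tool_pos: [0.5826, 0.0599, 0.153]
tcp_rot: [-2.999, -0.349, -0.667]
wrist_force: [1.2, 1.0, -8.6]
width: 0.437
```

Run:
```python
from tgt import *
from workcell import *
go([(-10.3,0,38),(-10.3,0,36)])
a=read_camera("scene");w=read_camera("top")
cv2.imwrite("pics/a3.png",np.hstack([cv2.resize(a["image"][140:260,230:350,::-1],(400,400)),cv2.resize(w["image"][100:220,220:340,::-1],(400,400))]))
```

```text
8.9667 [0.58256651 0.05990208 0.15301296] seatframe mm [-9.6  0.4 40.9] rot err deg [-0.07  0.07  0.12] F seat [-2.4  0.7 -8.4] w 0.43708037420673
slide [-0.07, 0.04, 0.29] rot [0.001, -0.001, -0.002] dist 0.3 rows 0.1, 0.2deg rows 0.0
slide [-0.07, 0.04, 0.49] rot [0.001, -0.001, -0.002] dist 0.5 rows 0.1, 0.2deg rows 0.0
```

View pics/a3.png

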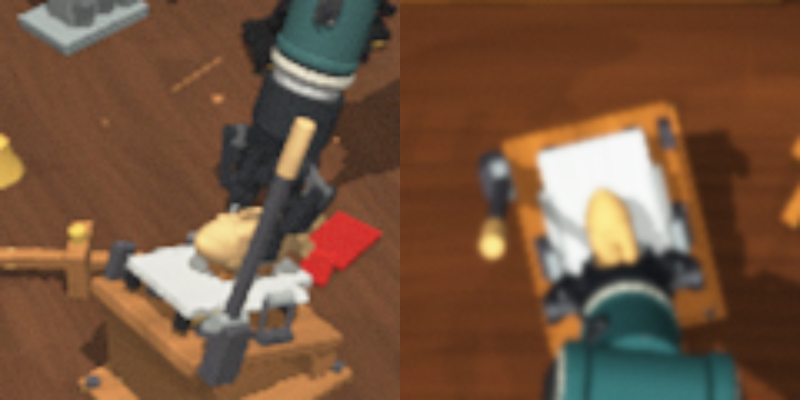

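>>> play_rows:
  slide:
    - [-0.05,0.03,0.15]
    - [-0.05,0.03,0.3]
    - [-0.05,0.03,0.4]
    - [-0.05,0.03,0.4]
  delta_rot:
    - [0,0,0]
    - [0,0,0]
    - [0,0,0]
    - [0,0,0]

```text
time: 9.4
tool_pos: [0.5824, 0.0607, 0.1504]
tcp_rot: [-2.998, -0.351, -0.663]
wrist_force: [-18.6, 3.1, 16.0]
width: 0.433
```

Run:
```python
from tgt import *
from workcell import *
go([(-10.3,0,38),(-10.3,0,36),(-10.3,0,34)])
w=read_camera("wrist");s=read_state();w["T"]=T_tool(s);pickle.dump(w,open("w3.pkl","wb"))
P=cloud(w).reshape(-1,3);Q=(P-O)@Rs*1000;rgb=w["image"].reshape(-1,3).astype(int)
for (x0,x1,y0,y1) in [(65,95,-40,40),(40,95,-44,-30),(40,95,30,44),(65,75,-40,40),(85,95,-40,40)]:
    m=(Q[:,0]>x0)&(Q[:,0]<x1)&(Q[:,1]>y0)&(Q[:,1]<y1)&(abs(Q[:,2]-10)<12)&(rgb.min(1)>90);print(m.sum(),np.median(Q[m],0))
```

```text
9.4 [0.58244097 0.06066817 0.15044248] seatframe mm [-10.7   1.2  38.6] rot err deg [ 0.04 -0.06  0.05] F seat [-9.   7.3 21.8] w 0.43331931405306756
slide [0.04, 0.12, 0.06] rot [-0.001, 0.001, -0.001] dist 0.1 rows 0.0, 0.1deg rows 0.0
slide [0.04, 0.12, 0.26] rot [-0.001, 0.001, -0.001] dist 0.3 rows 0.1, 0.1deg rows 0.0
slide [0.04, 0.12, 0.46] rot [-0.001, 0.001, -0.001] dist 0.5 rows 0.1, 0.1deg rows 0.0
8719 [77.55667034 -0.08953228  8.93620816]
2669 [ 64.48245148 -36.35017132   8.93001573]
2920 [66.32870142 36.97148127  9.02799948]
3397 [70.09701966 -0.09365305  8.94855352]
1633 [87.1838097  -0.97904055  8.85391796]
```

>>> play_rows:
  slide:
    - [0,0,0]
    - [0,0,0]
    - [0,0,0]
    - [0,0,0]
    - [0,0,0]
    - [0,0,0]
  delta_rot:
    - [0,0,0]
    - [0,0,0]
    - [0,0,0]
    - [0,0,0]
    - [0,0,0]
    - [0,0,0]
  hand: 0.66

```text
time: 9.95
tool_pos: [0.5827, 0.0605, 0.1505]
tcp_rot: [-2.998, -0.351, -0.663]
wrist_force: [0.4, -0.4, -0.2]
width: 0.662
```

Run:
```python
from tgt import *
from workcell import *
go([(-10.3,0,38),(-10.3,0,158)])
w=read_camera("wrist");s=read_state();w["T"]=T_tool(s);pickle.dump(w,open("w4.pkl","wb"))
cv2.imwrite("pics/w4.png",w["image"][:,:,::-1])
P=cloud(w).reshape(-1,3);Q=(P-O)@Rs*1000;rgb=w["image"].reshape(-1,3).astype(int)
for (x0,x1,y0,y1) in [(65,95,-40,40),(40,95,-44,-30),(40,95,30,44),(65,75,-40,40),(85,95,-40,40)]:
    m=(Q[:,0]>x0)&(Q[:,0]<x1)&(Q[:,1]>y0)&(Q[:,1]<y1)&(abs(Q[:,2]-10)<12)&(rgb.min(1)>90);print(m.sum(),np.median(Q[m],0))
```

```text
9.95 [0.58270552 0.06049867 0.15046905] seatframe mm [-10.5   1.   38.5] rot err deg [ 0.02 -0.04  0.06] F seat [ 0.2 -0.5 -0.3] w 0.661570248451647
slide [0.02, 0.1, 0.05] rot [-0.0, 0.001, -0.001] dist 0.1 rows 0.0, 0.1deg rows 0.0
slide [0.01, 0.09, -11.95] rot [-0.0, 0.001, -0.001] dist 12.0 rows 2.9, 0.1deg rows 0.0
8648 [77.43661462 -0.24571388  9.19561579]
2606 [ 64.02662003 -36.26388317   9.22358846]
2894 [65.90021234 37.0258334   9.30511774]
3421 [70.11235294  0.21420765  9.20699063]
1510 [86.99872619 -1.65213126  9.1278045 ]
```

View pics/w4.png

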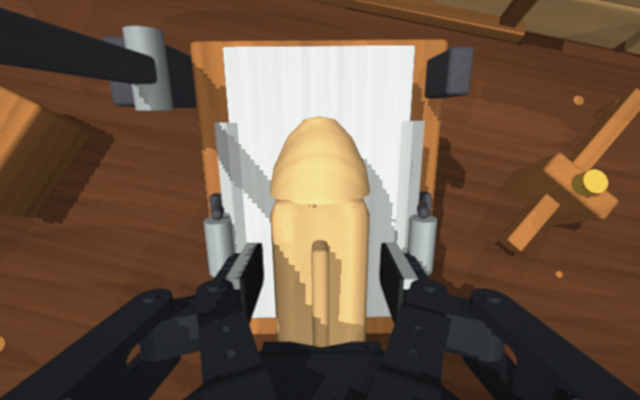

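>>> play_rows:
  slide:
    - [0,0,-0.8]
    - [0,0,-2.5]
    - [0,0,-5.0]
    - [0,0,-8.0]
    - [0,0,-11.5]
    - [0,0,-15.0]
    - [0,0,-18.0]
    - [0,0,-20.0]
    - [0,0,-20.0]
    - [0,0,-20.0]
  delta_rot:
    - [0,0,0]
    - [0,0,0]
    - [0,0,0]
    - [0,0,0]
    - [0,0,0]
    - [0,0,0]
    - [0,0,0]
    - [0,0,0]
    - [0,0,0]
    - [0,0,0]

```text
time: 10.83
tool_pos: [0.501, 0.0407, 0.3338]
tcp_rot: [-2.998, -0.35, -0.669]
wrist_force: [-0.0, 0.3, -1.3]
width: 0.659
```

Run:
```python
from tgt import *
from workcell import *
s=read_state();w=read_camera("wrist");w["T"]=T_tool(s);pickle.dump(w,open("w5.pkl","wb"))
go([(78,120,250),(78,120,196)],s)
im=w["image"][:,:,::-1].copy()
for X in [(-10,0,46),(78,0,10),(78,78,18),(78,78,183),(50,36,-14),(-10,53,15),(-10,-53,15)]:
    u,v=proj(w,O+Rs@np.array(X)/1000)[0];cv2.drawMarker(im,(int(u),int(v)),(0,255,0),0,8,1)
cv2.imwrite("pics/w5.png",im)
P=cloud(w).reshape(-1,3);Q=(P-O)@Rs*1000;rgb=w["image"].reshape(-1,3).astype(int);ok=w["depth"].ravel()>0
m=ok&(Q[:,0]>65)&(Q[:,0]<95)&(abs(Q[:,1])<40)&(abs(Q[:,2]-10)<12)&(rgb.min(1)>90);print("lip",np.median(Q[m],0),"front edge",np.percentile(Q[m,0],99.5))
m=ok&(Q[:,2]>-15)&(Q[:,2]<12)&(rgb.min(1)>110)&(rgb.max(1)-rgb.min(1)<30)&(abs(Q[:,1])<70);print(cv2.minAreaRect(Q[m,:2].astype(np.float32)))
m=ok&(Q[:,0]>45)&(Q[:,0]<105)&(Q[:,1]<-48)&(Q[:,1]>-110)&(Q[:,2]>-20)&(Q[:,2]<80);print("post",m.sum(),np.percentile(Q[m],[2,50,98],axis=0))
m=ok&(Q[:,0]>40)&(Q[:,0]<110)&(Q[:,1]>40)&(Q[:,1]<150)&(Q[:,2]>60)&(Q[:,2]<230);print("bar",m.sum(),np.percentile(Q[m],[2,50,98],axis=0))
```

```text
10.8333 [0.50098501 0.04066323 0.33383784] seatframe mm [ -9.2   0.6 240.2] rot err deg [-0.04  0.17  0.05] F seat [-0.5  0.3 -1.2] w 0.6589896430231008
slide [8.71, -11.94, -0.96] rot [0.001, -0.003, -0.001] dist 14.8 rows 3.6, 0.2deg rows 0.0
slide [8.69, -11.95, 4.44] rot [0.001, -0.003, -0.001] dist 15.4 rows 3.7, 0.2deg rows 0.0
lip [77.236932   -0.14395534  9.29857294] front edge 88.8393039299352
((-0.7143936157226562, 8.317646026611328), (118.76241302490234, 179.1940155029297), 89.98719024658203)
post 327 [[ 49.05463049 -69.5683292  -16.57700751]
 [ 77.08879958 -61.30866032  10.44457284]
 [ 88.51095601 -48.80124119  12.57157602]]
bar 2925 [[ 68.3042072   77.4246482   72.92438495]
 [ 75.85147376  80.24488428 198.21147826]
 [ 83.99358317  93.29845412 213.57467098]]
```

View pics/w5.png

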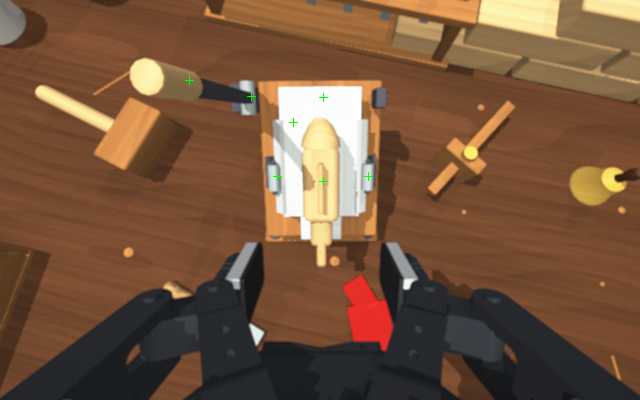

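>>> play_rows:
  slide:
    - [0.5,-0.5,-0.8]
    - [2.0,-2.0,-1.5]
    - [4.0,-5.0,-1.5]
    - [6.0,-8.0,-1.5]
    - [7.8,-10.8,-1.5]
    - [8.7,-12.5,-1.5]
    - [8.7,-12.5,-1.5]
    - [8.7,-12.5,-0.5]
    - [8.7,-12.5,1.5]
    - [8.7,-12.5,3.5]
    - [8.7,-12.5,4.4]
    - [8.7,-12.5,4.4]
  delta_rot:
    - [0,0,0]
    - [0,0,0]
    - [0,0,0]
    - [0,0,0]
    - [0,0,0]
    - [0,0,0]
    - [0,0,0]
    - [0,0,0]
    - [0,0,0]
    - [0,0,0]
    - [0,0,0]
    - [0,0,0]
  hand: 0.0
  force: 40

```text
time: 11.88
tool_pos: [0.5647, 0.1834, 0.3229]
tcp_rot: [-3.003, -0.349, -0.652]
wrist_force: [-0.2, 0.3, -0.7]
width: -0.003
```

Run:
```python
from tgt import *
from workcell import *
s=read_state();w=read_camera("wrist");a=read_camera("scene");t=read_camera("top")
pts=[]
for th in [1.5,1.35,1.2,1.05,.9,.75,.6,.45,.3,.2,.1,0]:
    r,h=172,9
    C=np.array([78-r*np.cos(th)+h*np.sin(th),18+r*np.sin(th)+h*np.cos(th)])
    pts.append((78,C[0]+13,C[1]+8));
print(np.round(pts,0).tolist())
go(pts,s)
cv2.imwrite("pics/b1.png",np.hstack([cv2.resize(a["image"][140:260,230:350,::-1],(266,266)),cv2.resize(t["image"][100:220,200:320,::-1],(266,266)),cv2.resize(w["image"][67:333,0:266,::-1],(266,266))]))
```

```text
[[78.0, 88.0, 198.0], [78.0, 62.0, 196.0], [78.0, 37.0, 190.0], [78.0, 13.0, 180.0], [78.0, -9.0, 166.0], [78.0, -29.0, 150.0], [78.0, -46.0, 131.0], [78.0, -60.0, 109.0], [78.0, -71.0, 85.0], [78.0, -76.0, 69.0], [78.0, -79.0, 52.0], [78.0, -81.0, 35.0]]
11.8833 [0.56472402 0.18340757 0.32288093] seatframe mm [ 72.4 124.7 190.1] rot err deg [-0.05 -0.51  0.12] F seat [-0.4  0.3 -0.5] w -0.002892483256913345
slide [0.57, 3.69, -0.81] rot [0.001, 0.009, -0.002] dist 3.8 rows 0.9, 0.5deg rows 0.1
slide [0.57, 6.26, -0.57] rot [0.001, 0.009, -0.002] dist 6.3 rows 1.5, 0.5deg rows 0.1
slide [0.58, 8.77, 0.06] rot [0.001, 0.009, -0.002] dist 8.8 rows 2.1, 0.5deg rows 0.1
slide [0.6, 11.15, 1.05] rot [0.001, 0.009, -0.002] dist 11.2 rows 2.7, 0.5deg rows 0.1
slide [0.62, 13.36, 2.39] rot [0.001, 0.009, -0.002] dist 13.6 rows 3.3, 0.5deg rows 0.1
slide [0.63, 15.34, 4.04] rot [0.001, 0.009, -0.002] dist 15.9 rows 3.8, 0.5deg rows 0.1
slide [0.66, 17.05, 5.97] rot [0.001, 0.009, -0.002] dist 18.1 rows 4.3, 0.5deg rows 0.1
slide [0.68, 18.46, 8.13] rot [0.001, 0.009, -0.002] dist 20.2 rows 4.8, 0.5deg rows 0.1
slide [0.7, 19.53, 10.48] rot [0.001, 0.009, -0.002] dist 22.2 rows 5.3, 0.5deg rows 0.1
slide [0.72, 20.04, 12.12] rot [0.001, 0.009, -0.002] dist 23.4 rows 5.6, 0.5deg rows 0.1
slide [0.73, 20.38, 13.81] rot [0.001, 0.009, -0.002] dist 24.6 rows 5.9, 0.5deg rows 0.1
slide [0.75, 20.56, 15.52] rot [0.001, 0.009, -0.002] dist 25.8 rows 6.2, 0.5deg rows 0.1
```

View pics/b1.png

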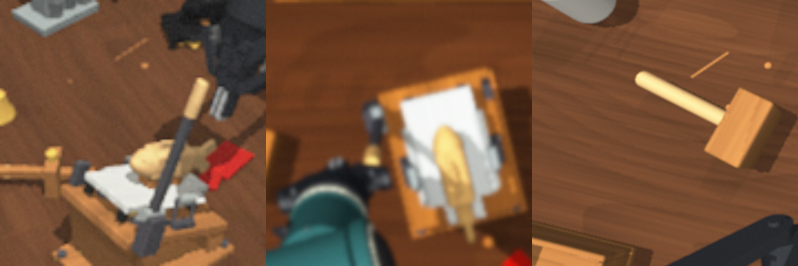

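>>> play_rows:
  slide:
    - [0.55,1.6,-0.8]
    - [0.57,3.7,-0.8]
    - [0.57,5.5,-0.6]
    - [0.57,7.2,-0.4]
    - [0.58,8.8,0.1]
    - [0.6,10.4,0.7]
    - [0.6,11.9,1.5]
    - [0.62,13.4,2.4]
    - [0.63,14.7,3.4]
    - [0.63,15.4,4.0]
    - [0.63,15.4,4.0]
  delta_rot:
    - [0,0,0]
    - [0,0,0]
    - [0,0,0]
    - [0,0,0]
    - [0,0,0]
    - [0,0,0]
    - [0,0,0]
    - [0,0,0]
    - [0,0,0]
    - [0,0,0]
    - [0,0,0]

```text
time: 12.95
tool_pos: [0.6242, 0.0382, 0.2952]
tcp_rot: [-2.999, -0.346, -0.665]
wrist_force: [0.4, -0.0, -0.0]
width: -0.002
```

Run:
```python
from tgt import *
from workcell import *
s=read_state();w=read_camera("wrist");a=read_camera("scene");t=read_camera("top")
pts=[]
for th in [.65,.55,.45,.35,.25,.15,.07,0,-.03]:
    r,h=172,9
    C=np.array([78-r*np.cos(th)+h*np.sin(th),18+r*np.sin(th)+h*np.cos(th)])
    pts.append((78,C[0]+13,C[1]+8));
go(pts,s)
cv2.imwrite("pics/b2.png",np.hstack([cv2.resize(a["image"][140:260,230:350,::-1],(266,266)),cv2.resize(t["image"][100:220,200:320,::-1],(266,266)),cv2.resize(w["image"][:,:,::-1],(426,266))])[:,:800])
```

```text
12.95 [0.62423044 0.03824224 0.2952077 ] seatframe mm [ 82.6 -30.3 154.8] rot err deg [-0.07 -0.01  0.21] F seat [ 0.3 -0.1 -0.2] w -0.0020962855714657456
slide [-0.46, 1.02, 1.75] rot [0.001, 0.0, -0.004] dist 2.1 rows 0.5, 0.2deg rows 0.0
slide [-0.46, 2.06, 3.12] rot [0.001, 0.0, -0.004] dist 3.8 rows 0.9, 0.2deg rows 0.0
slide [-0.45, 2.96, 4.59] rot [0.001, 0.0, -0.004] dist 5.5 rows 1.3, 0.2deg rows 0.0
slide [-0.45, 3.71, 6.14] rot [0.001, 0.0, -0.004] dist 7.2 rows 1.7, 0.2deg rows 0.0
slide [-0.45, 4.31, 7.76] rot [0.001, 0.0, -0.004] dist 8.9 rows 2.1, 0.2deg rows 0.0
slide [-0.44, 4.73, 9.42] rot [0.001, 0.0, -0.004] dist 10.6 rows 2.5, 0.2deg rows 0.0
slide [-0.44, 4.95, 10.78] rot [0.001, 0.0, -0.004] dist 11.9 rows 2.8, 0.2deg rows 0.0
slide [-0.44, 5.06, 11.99] rot [0.001, 0.0, -0.004] dist 13.0 rows 3.1, 0.2deg rows 0.0
slide [-0.44, 5.08, 12.5] rot [0.001, 0.0, -0.004] dist 13.5 rows 3.2, 0.2deg rows 0.0
```

View pics/b2.png

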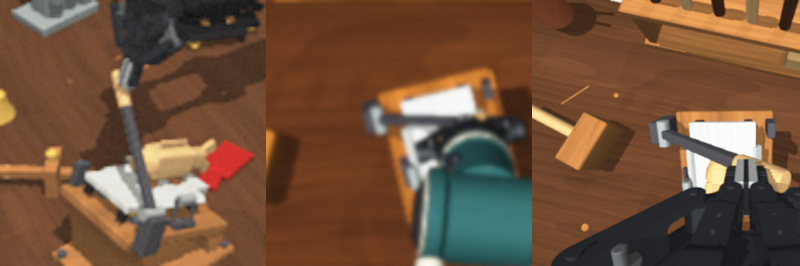

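>>> play_rows:
  slide:
    - [-0.2,1.0,1.7]
    - [-0.4,2.0,3.1]
    - [-0.45,3.0,4.6]
    - [-0.45,3.7,6.1]
    - [-0.45,4.3,7.8]
    - [-0.45,4.7,9.4]
    - [-0.45,4.95,10.8]
    - [-0.45,5.05,11.6]
    - [-0.45,5.1,12.0]
    - [-0.45,5.1,12.2]
    - [-0.45,5.1,12.2]
  delta_rot:
    - [0,0,0]
    - [0,0,0]
    - [0,0,0]
    - [0,0,0]
    - [0,0,0]
    - [0,0,0]
    - [0,0,0]
    - [0,0,0]
    - [0,0,0]
    - [0,0,0]
    - [0,0,0]

```text
time: 14.02
tool_pos: [0.6808, 0.0018, 0.1845]
tcp_rot: [-2.998, -0.351, -0.662]
wrist_force: [-8.7, -1.6, 7.0]
width: -0.005
```

Run:
```python
from tgt import *
from workcell import *
s=read_state();w=read_camera("wrist");a=read_camera("scene");t=read_camera("top")
go([(78,-81,35),(78,-81,32)],s)
cv2.imwrite("pics/b3.png",np.hstack([cv2.resize(a["image"][140:260,230:350,::-1],(266,266)),cv2.resize(t["image"][100:220,200:320,::-1],(266,266)),cv2.resize(w["image"][:,:,::-1],(426,266))])[:,:800])
```

```text
14.0167 [0.68080696 0.00176498 0.18451784] seatframe mm [ 78.1 -78.9  34.8] rot err deg [ 0.04 -0.08  0.04] F seat [-5.   0.5 10.1] w -0.004712596767021353
slide [-0.01, 0.21, -0.02] rot [-0.001, 0.001, -0.001] dist 0.2 rows 0.1, 0.1deg rows 0.0
slide [-0.01, 0.21, 0.28] rot [-0.001, 0.001, -0.001] dist 0.4 rows 0.1, 0.1deg rows 0.0
```

View pics/b3.png

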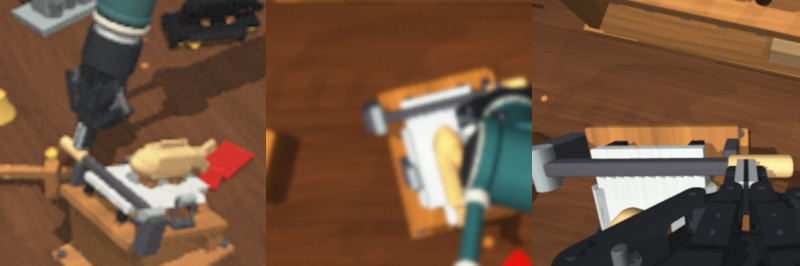

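>>> play_rows:
  slide:
    - [0,0,0.2]
    - [0,0,0.4]
    - [0,0,0.4]
    - [0,0,0.4]
  delta_rot:
    - [0,0,0]
    - [0,0,0]
    - [0,0,0]
    - [0,0,0]

```text
time: 14.5
tool_pos: [0.6812, 0.0019, 0.1842]
tcp_rot: [-2.999, -0.354, -0.662]
wrist_force: [-18.8, -5.3, 17.8]
width: 0.001
```

>>> play_rows:
  slide:
    - [0,0,-0.5]
    - [0,0,-1.5]
    - [0,0,-3.5]
    - [0,0,-6.5]
    - [0,0,-10.0]
    - [-0.5,0,-13.5]
    - [-3.0,0,-17.0]
    - [-6.0,0,-20.0]
    - [-8.0,0,-21.0]
    - [-9.0,0,-21.0]
    - [-9.0,0,-21.0]
    - [-9.0,0,-21.0]
  delta_rot:
    - [0,0,0]
    - [0,0,0]
    - [0,0,0]
    - [0,0,0]
    - [0,0,0]
    - [0,0,0]
    - [0,0,0]
    - [0,0,0]
    - [0,0,0]
    - [0,0,0]
    - [0,0,0]
    - [0,0,0]

```text
time: 15.5
tool_pos: [0.5156, -0.0375, 0.3363]
tcp_rot: [-2.998, -0.353, -0.662]
wrist_force: [0.7, 0.4, 0.8]
width: 0.002
```

Run:
```python
from tgt import *
from workcell import *
s=read_state();w=read_camera("wrist");w["T"]=T_tool(s);a=read_camera("scene");t=read_camera("top")
go([(78,-81,35)],s)
im=w["image"][:,:,::-1].copy()
for X in [(-10,0,46),(78,0,10),(78,78,18),(78,-87,18),(-10,53,15),(-10,-53,15)]:
    u,v=proj(w,O+Rs@np.array(X)/1000)[0];cv2.drawMarker(im,(int(u),int(v)),(0,255,0),0,8,1)
cv2.imwrite("pics/b4.png",im)
cv2.imwrite("pics/b5.png",np.hstack([cv2.resize(a["image"][140:260,230:350,::-1],(400,400)),cv2.resize(t["image"][100:220,220:340,::-1],(400,400))]))
P=cloud(w).reshape(-1,3);Q=(P-O)@Rs*1000;rgb=w["image"].reshape(-1,3).astype(int);ok=w["depth"].ravel()>0
m=ok&(Q[:,0]>45)&(Q[:,0]<68)&(abs(Q[:,1])<44)&(abs(Q[:,2]-10)<12)&(rgb.min(1)>90)&(rgb.max(1)-rgb.min(1)<30)
A=np.c_[Q[m,:2],np.ones(m.sum())];print("plate plane",np.linalg.lstsq(A,Q[m,2],rcond=None)[0],np.median(Q[m,2]))
m=ok&(abs(Q[:,0]-77)<5)&(Q[:,1]<55)&(Q[:,1]>-60)&(Q[:,2]>16)&(rgb.max(1)<110);print("bar",m.sum(),np.polyfit(Q[m,1],Q[m,2],1),np.median(Q[m],0))
m=ok&(abs(Q[:,0]-77)<4)&(Q[:,1]<-65)&(Q[:,1]>-110)&(Q[:,2]>16);print("handle",m.sum(),np.polyfit(Q[m,1],Q[m,2],1),np.median(Q[m],0))
```

```text
15.5 [ 0.51560687 -0.03750754  0.33626643] seatframe mm [-11.7 -78.8 244.1] rot err deg [ 0.03 -0.1  -0.02] F seat [1.  0.3 0.4] w 0.0016186824635050527
slide [9.01, 0.24, 20.89] rot [-0.001, 0.002, 0.0] dist 22.8 rows 5.5, 0.1deg rows 0.0
plate plane [-1.1981375e-02 -1.1535661e-03  1.0014327e+01] 9.264866486173378
bar 198 [4.42781363e-03 2.30623150e+01] [73.0267112  -2.47105523 23.14821257]
handle 333 [2.74992940e-03 2.57631549e+01] [ 76.2115934  -88.11066454  25.63757449]
```

View pics/b4.png

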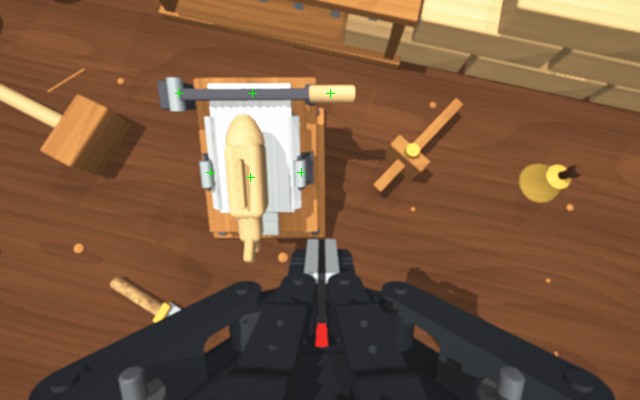

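View pics/b5.png

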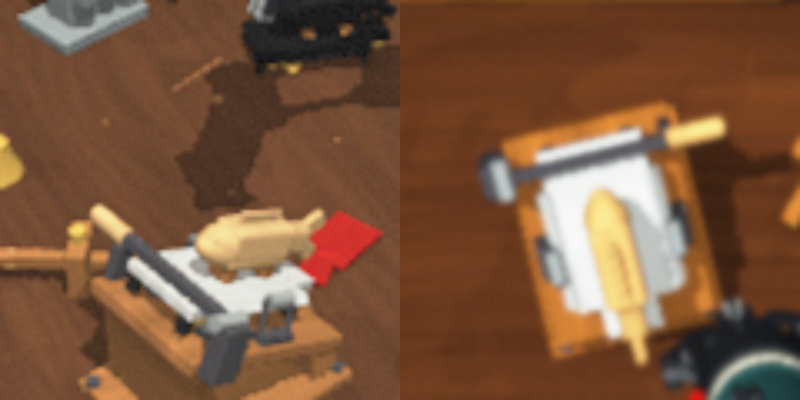

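```bash
python3 -c "
from workcell import *
print(finish_job())"
```

```text
the job is handed in; nothing more can be done
None
```

I set the light-wood fish carrier on the rest, head up the slope, pressed it past the rollers and let it go. Then I pushed the latch bar down, backed off and handed the job in at about 15.5 s of the 51 s.

**Carrier:** In the last images it sits on the balls with both rollers over its side edges. Measured from the wrist camera:
- The lip was about 1 mm from its home point (77.2, -0.1, 9.3 mm against 78, 0, 10).
- The plate was about 0.012 rad off the slope. The wrist camera also read about 0.009 rad with the carrier in the gripper, so most of that is probably the camera.

I did not take a separate final position of the fish centre.

**Latch bar:** It lies about 0.004 rad from parallel to the deck. The handle stopped the fingers at its fully-down height, with about 26 N of wrist force.

**Disagreements:** The wrist camera read about 2 mm off sideways against the top camera and the jaw centre line, so I corrected for it. The seat heading came out between 12.3 and 14.8 degrees depending on the measurement, and I used 13.4.

**Bystanders:** I never touched them, and those visible in the last pictures look undisturbed. I did not measure whether any had shifted.

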